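Pack the lesson chest, shut it and set the lantern to night-light

ROBOT

A 6-joint arm with a two-finger parallel gripper is mounted at the origin on the work surface. World frame = base frame: x ahead of the robot, y to its left, z up, the work surface at z = 0. Lengths are in m, angles in rad, forces in N, time in s.
With the tool pointing down it reaches from about 0.25 to 0.725 m from the base axis. Payload 4 kg.
Tool frame: the origin (TCP) lies midway between the tips of the shut fingers; the grasp point (between the pads) lies 19 mm behind it; z points along the fingers, y is the line along which they close (so a half turn about z gives the same grasp; the last joint's range is limited). The gripper opens to 85 mm and grips with 20 to 120 N. Pads are 22 mm wide; open, the fingers measure 114 mm over their backs; the gripper's body (76 mm by 85 mm) begins 54 mm behind the grasp point. The pads swing forward as they close: fully open they stand 13 mm farther back than shut.
Start: joints at [1.12, 0.241, 0.005, 1.335, 0, 1.571], TCP at [0.218, 0.45, 0.231] pointing down, gripper open.
Joint ranges: [-2.72, 2.72], [-1.05, 1.87], [-1.09, 1.28], [-1.99, 2.15], [-1.42, 1.44], [-3.14, 3.14]. Speed limits (rad/s): [2.79, 2.79, 3.14, 3.14, 3.14, 3.14].

INTERFACE

Orientations are given as a unit quaternion [x, y, z, w].
In Python, from workcell import status, camera, get_calibration, ticket gives the robot as it stands.
- The arm moves only by the shell command python3 -m creep 'ROWS' [OPENING]. ROWS is JSON, a list of rows, each a list of 6 numbers: the shift along the world's x, y, z in cm, then the turn, a rotation vector about the world's x, y, z in degrees. A call has 1 to 8 rows; each row shifts and turns the commanded pose from where the row before left it; what a row does not reach is not made up. A row lasts 1/10 s, in which the tool goes at most 50 mm and 8.59 degrees, less where a joint would pass 70% of its speed; a pose out of reach is approached as far as the arm can. A call is refused whole if a number of a shift passes 5 or a number of a turn 8.59, either way. A call with a gripper value outside its range is refused whole. OPENING is the opening, from -1 (shut) to 1 (fully open), so that 0 is half open, set as the call begins (- or left out, the last holds). The fingers move at their own pace and stop on an object; the grip force is fixed at half the most. Time passes only in rows, so rows that do not move let the fingers close. It gives the time, the measured TCP pose, the force, the opening and the grip force at its end, in the units of the state.
- status.get_obs(): the state, without advancing time (a new reading comes with each control period).
- camera(name): name is "scene" or "top" or "wrist"; returns the picture (400x640x3 uint8, red, green, blue); there is no depth.
- get_calibration(name): a dict with "fx", "fy", "cx", "cy" (pixels), "k1" (the pictures are not rectified: a ray, as slopes to the right and down, at radius r is drawn at 1 + k1 r^2 times it, then the intrinsics apply), "rvec" (rotation vector, rad) and "tvec" (3), from world to camera coordinates, as OpenCV has them; the wrist camera has in their place "tool_from_camera" (4x4, takes a point from camera to tool coordinates, whose origin is the TCP and whose axes are the flange's). Camera axes: x right, y down, z forward; pixel columns grow to the right and rows downward; lengths in m; the calibration is good to about 2 mm. A picture is of the moment at which its call begins: read the wrist's pose just before it. get_calibration takes no time and is no camera call.
- ticket.job_done(): hands the job in; it is judged then, once.
The state is a dict: "clock": time; "joint_pos": joint angles; "joint_vel": joint speeds; "tau": joint torques, N m; "eef_pos": TCP position; "tool_rot": TCP orientation; "ft_force": force on the tool from outside, world axes, zero at the start; "ft_torque": the same for the moment, N m; "grip_width": finger opening in m; "grasp_force": force on a finger pad.
Only numpy, scipy, OpenCV 4.12 (cv2) and the standard library are available. Lean on these libraries where they do the work, as an engineer would, in place of code of your own. Each camera call takes 0.05 s, during which the arm holds its last target. There are 200 camera calls.

TASK

Put the lesson things away for the night: stand the jar, the tin, the chalk holder, the slate rubber and the tile case, as many of them as are out on the table, upright side by side on the floor of the open wooden chest, then swing its lid right shut. After that turn the lantern's unmarked knob all the way back anticlockwise to its stop, and from there clockwise by exactly four clicks, its night-light setting. Leave everything else on the table where it is.

Things in the scene. Friction and masses are not known exactly. Their poses are not given: they have to be found in the camera images.
- chest: open wooden chest fixed to the table, outside 156 (x) x 312 (y) x 84 mm high, walls and floor 8 mm, inside 140 x 296 x 76 mm deep. Origin: centre of its underside, z up. Its long side points roughly away from the robot; the lid is hinged on its +x side, the one away from the loose things. The items stand in one row along y, with 5 to 10 mm between them when there are four
- lid (a joint): flat wooden lid, 156 x 312 x 9 mm, 0.3 kg, no handle, hinged along the top edge of the chest's +x side (at x = +78, z = 84.5 mm in the chest's frame, axis along chest y). 0 rad = shut, 1.57 = upright, 2.5 = leaning back against its stop, as it starts. The hinge is free: pushed forward past upright it falls shut by its own weight
- lid_edge (a point): middle of the lid's free edge, 156 mm from the hinge line, half-way through the thickness
- lantern: LED lantern fixed to the table, round, 96 mm in diameter, 145 mm high to its flat top, with a knob on the top. Origin: centre of its underside, z up. The only tall grey and black cylinder with a clear middle
- knob (a joint): black unmarked knob on the lantern's top, about the vertical axis. 0 rad = anticlockwise stop (grip bar then along the lantern's x axis); grows clockwise seen from above, up to 3.14 at the other stop. It clicks into a sprung detent every 30 degrees (0.524 rad), needs about 0.05 N m to leave one, and settles into the nearest when let go. Fourth click = 2.094 rad
- knob_grip (a point): point on the knob's axis at the height to grip it, 176 mm above the table; its x axis lies along the grip bar, which is 44 mm long, 14 mm thick and 34 mm high (top 187 mm above the table) and stands on a disc 48 mm across, 8 mm high, on the lantern's top
- jar: clear glass jar with a flat steel screw lid, 60 mm in diameter, 72 mm high, 0.2 kg. Origin: centre of its underside, z up
- tin: plain bare-metal tin, 52 mm in diameter, 70 mm high. Origin: centre of its underside, z up
- chalk_holder: green painted block with three chalk ends showing in the top, 64 (x) x 44 (y) x 68 mm high (chalk ends 3 mm more). Origin: centre of its underside, z up
- rubber: slate rubber: felt-faced wooden block 78 (x) x 46 (y) x 36 mm high with an upright wooden grip rail on top, 70 (x) x 24 (y) mm and 34 mm high, 70 mm high in all. Origin: centre of its underside, z up
- tile_case: plain pale wooden case with a closed top, 68 (x) x 50 (y) x 68 mm high (1 mm more with its top panel). Origin: centre of its underside, z up
- mug: bystander: white mug, 72 mm in diameter, 80 mm high, with a handle, among the things to pack. Origin: underside
- slate: bystander: black slate in a pine frame, 224 x 174 x 12 mm, lying flat. Origin: underside
- glasses_case: bystander: black glasses case, 60 x 150 x 34 mm. Origin: underside
- book: bystander: blue book, 100 x 150 x 30 mm, lying flat. Origin: underside
- bottle: bystander: green glass bottle, 66 mm in diameter, 190 mm high. Origin: underside
- plant: bystander: potted plant, pot 112 mm in diameter, 100 mm high. Origin: underside
Not all that is in view belongs to the job. Leave any pink look-alike of the rubber alone.

How it is judged:
On the way, in this order (a step that is already met when the one before it is completed fails the run):
1. all the lesson things present stand in the chest, let go (x of jar in the frame of chest between -0.07 and 0.07 m and y of jar in the frame of chest between -0.148 and 0.148 m and z of jar in the frame of chest between 0 and 0.02 m and angle between each of jar, tin, chalk_holder, rubber, tile_case's own z axis and vertical below 0.15 rad and x of tin in the frame of chest between -0.07 and 0.07 m and y of tin in the frame of chest between -0.148 and 0.148 m and z of tin in the frame of chest between 0 and 0.02 m and x of chalk_holder in the frame of chest between -0.07 and 0.07 m and y of chalk_holder in the frame of chest between -0.148 and 0.148 m and z of chalk_holder in the frame of chest between 0 and 0.02 m and x of rubber in the frame of chest between -0.07 and 0.07 m and y of rubber in the frame of chest between -0.148 and 0.148 m and z of rubber in the frame of chest between 0 and 0.02 m and x of tile_case in the frame of chest between -0.07 and 0.07 m and y of tile_case in the frame of chest between -0.148 and 0.148 m and z of tile_case in the frame of chest between 0 and 0.02 m and contact force between the fingers and jar below 0.1 N and contact force between the fingers and tin below 0.1 N and contact force between the fingers and chalk_holder below 0.1 N and contact force between the fingers and rubber below 0.1 N and contact force between the fingers and tile_case below 0.1 N), for 0.2 s.
2. the lid is shut (value of joint lid below 0.06 rad), for 0.2 s.
3. the knob is turned back to its anticlockwise stop (value of joint knob below 0.12 rad), for 0.1 s.
4. the knob stands at the fourth click (value of joint knob between 1.944 and 2.244 rad), for 0.2 s.
At the end, for the whole second after the job is handed in: Every lesson thing present stands upright (within 0.15 rad) and at rest on the chest's floor, inside its walls; the lid is shut (below 0.06 rad); the knob stands at the fourth click from its anticlockwise stop (2.094 rad, within 0.15) (all of step 4 and x of jar in the frame of chest between -0.07 and 0.07 m and y of jar in the frame of chest between -0.148 and 0.148 m and z of jar in the frame of chest between 0 and 0.02 m and angle between each of jar, tin, chalk_holder, rubber, tile_case's own z axis and vertical below 0.15 rad and x of tin in the frame of chest between -0.07 and 0.07 m and y of tin in the frame of chest between -0.148 and 0.148 m and z of tin in the frame of chest between 0 and 0.02 m and x of chalk_holder in the frame of chest between -0.07 and 0.07 m and y of chalk_holder in the frame of chest between -0.148 and 0.148 m and z of chalk_holder in the frame of chest between 0 and 0.02 m and x of rubber in the frame of chest between -0.07 and 0.07 m and y of rubber in the frame of chest between -0.148 and 0.148 m and z of rubber in the frame of chest between 0 and 0.02 m and x of tile_case in the frame of chest between -0.07 and 0.07 m and y of tile_case in the frame of chest between -0.148 and 0.148 m and z of tile_case in the frame of chest between 0 and 0.02 m and linear speed of each of jar, tin, chalk_holder, rubber, tile_case below 0.05 m/s and value of joint lid below 0.06 rad); the robot touches nothing.
It fails at once if something that was to be left alone (mug, slate, glasses case, book, bottle, plant) is pushed more than 30 mm from its place or tipped over (distance of any of mug, slate, glasses_case, book, bottle, plant from where it was at the start of the episode above 0.03 m or angle between any of mug, slate, glasses_case, book, bottle, plant's own z axis and vertical above 0.5 rad).
Of jar, tin, chalk_holder, rubber, tile_case only 3 to 4 are there at a start; the rules pass over those that are not, and their reading is None.
At some moment in a run one of jar, tin, chalk_holder, rubber, tile_case may be knocked a few centimetres aside while the robot is not near it.
It also fails if it takes over 200 s, if anything falls off the work surface, if the arm or the gripper's body presses on something with over 40 N, if the wrist force passes 120 N, or if a joint passes its speed limit or range.

## Working session

There is one attempt and no reset: what is moved stays moved. The work goes in short steps, Python scripts to look and compute and a shell command to move; the robot and the scene stay as the last step left them, time stands still between calls to the robot, and variables do not carry over. Pictures are saved under pics/ and viewed, at most 14 in all, crops included, and the job is handed in when it is done.

```bash
mkdir -p pics; cat > h.py <<'E'
import numpy as np, cv2
from scipy.spatial.transform import Rotation as R
from workcell import status, camera, get_calibration, ticket
def cam(name):
    o=status.get_obs(); c=get_calibration(name)
    K=np.array([[c['fx'],0,c['cx']],[0,c['fy'],c['cy']],[0,0,1]]); 
    if name=='wrist':
        T=np.eye(4);T[:3,:3]=R.from_quat(o['tool_rot']).as_matrix();T[:3,3]=o['eef_pos']
        W=np.linalg.inv(T@np.array(c['tool_from_camera']))
    else:
        W=np.eye(4);W[:3,:3]=R.from_rotvec(c['rvec']).as_matrix();W[:3,3]=np.ravel(c['tvec'])
    return K,c['k1'],W
def proj(C,P):
    K,k1,W=C;P=np.atleast_2d(P)@W[:3,:3].T+W[:3,3];s=P[:,:2]/P[:,2:]
    s=s*(1+k1*(s**2).sum(1,keepdims=True));return s*[K[0,0],K[1,1]]+K[:2,2]
def ray(C,uv,z):
    K,k1,W=C;uv=np.atleast_2d(uv).astype(float)
    s=cv2.undistortPoints(uv[:,None],K,np.array([k1,0,0,0]))[:,0]
    d=np.c_[s,np.ones(len(s))]@W[:3,:3];o=-W[:3,:3].T@W[:3,3]
    return o+d*((z-o[2])/d[:,2:])
def save(n,img,s=1,crop=None):
    if crop: a,b,c,d=crop; img=img[b:d,a:c]
    cv2.imwrite('pics/'+n,cv2.resize(img[:,:,::-1],None,fx=s,fy=s,interpolation=cv2.INTER_CUBIC))
E
python3 - <<'E'
from h import *
for n in ['top','scene']:
    C=cam(n); im=camera(n); np.save(n+'.npy',im); save(n+'1.png',im,1.25)
    print(n,C[0].round(1).tolist(),C[1],(-C[2][:3,:3].T@C[2][:3,3]).round(3))
E
```

```text
top [[499.3, 0.0, 316.6], [0.0, 499.3, 189.6], [0.0, 0.0, 1.0]] -0.05157274937953923 [0.401 0.049 1.761]
scene [[474.7, 0.0, 320.6], [0.0, 474.7, 198.8], [0.0, 0.0, 1.0]] -0.13553183279515604 [ 1.271 -0.706  1.552]
```

View pics/top1.png

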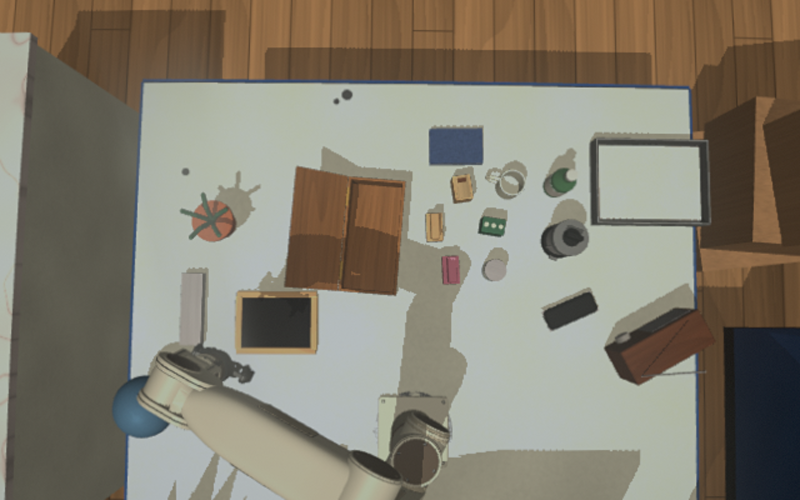

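View pics/scene1.png

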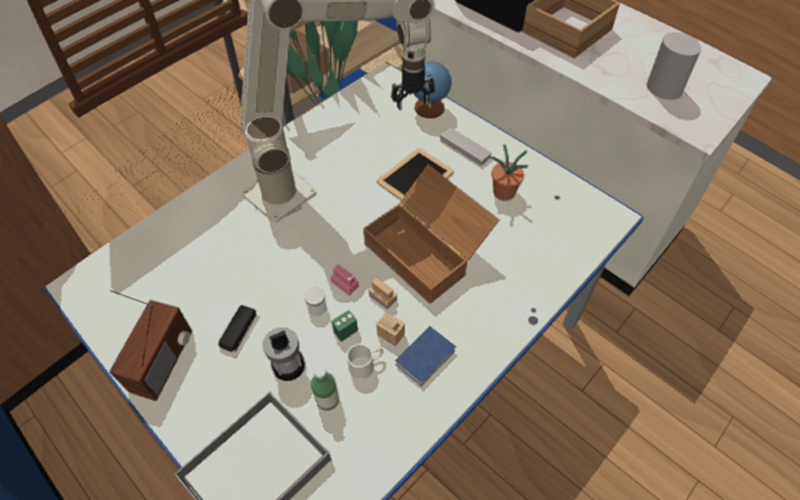

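The top view (picture pixels) shows the chest at (372,237), with its lid open to the left. The loose things are a pale case (462,187), a wooden block (435,226), the green holder (492,225), a pink look-alike (451,270), a round tin or jar (495,265), the mug (510,183) and the lantern (566,238). I'll check these in a close crop.

```bash
python3 - <<'E'
from h import *
t=np.load('top.npy');s=np.load('scene.npy')
a=cv2.resize(t[120:250,330:480],None,fx=4,fy=4,interpolation=cv2.INTER_CUBIC)
save('crop1.png',a)
b=cv2.resize(s[200:310,205:365],None,fx=4.9,fy=4.9,interpolation=cv2.INTER_CUBIC)
save('crop2.png',b)
E
```

```text
(no output)
```

View pics/crop1.png

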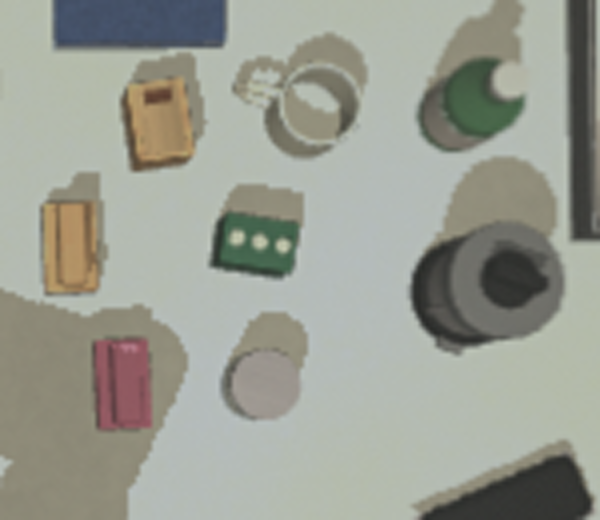

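View pics/crop2.png

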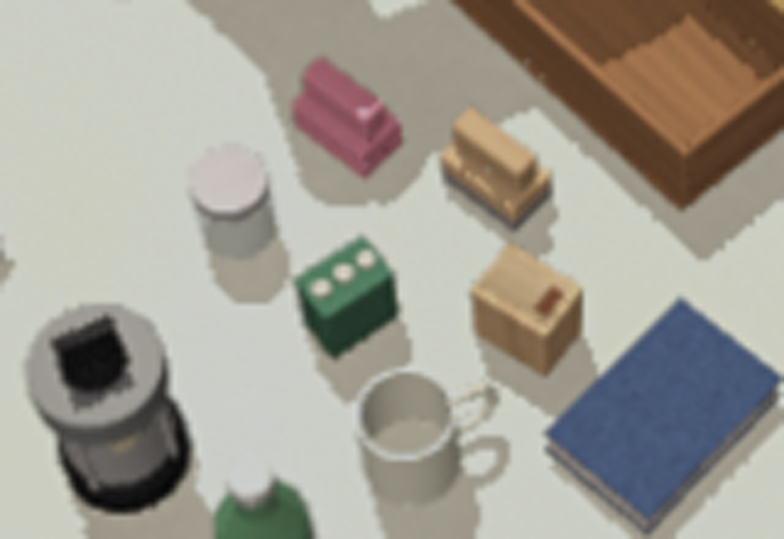

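The crops show four lesson things present. In crop1 pixels they are the tile case with its brown mark (160,122), the rubber (75,245), the chalk holder (258,243), and a glass-bodied cylinder with a steel lid, the jar (262,383). No tin is out. The possible mix-ups are the pink block (123,385), a decoy for the rubber, and the white mug (315,110), which has a handle and no lid.

```bash
python3 - <<'E'
from h import *
C=cam('top')
f=lambda u,v:(u/4+330,v/4+120)
for n,p,z in [('tile',f(163,120),.068),('rubber',f(78,243),.07),('chalk',f(260,242),.07),('jar',f(264,383),.072),('lantern',f(507,280),.145),('knob',f(510,283),.187),
 ('mughandle',f(240,90),.04),('c1',(405/1.25,181/1.25),.084),('c2',(396/1.25,294/1.25),.084),('c3',(350/1.25,178/1.25),.084),('c4',(343/1.25,290/1.25),.084)]:
    print(n,ray(C,p,z)[0].round(3))
t=np.load('top.npy')
print('jar dia',np.diff(ray(C,[f(228,383),f(300,383)],.072)[:,1]))
c=get_calibration('wrist');print(np.round(c['tool_from_camera'],3),c['fx'],c['k1'])
E
```

```text
tile [ 0.67  -0.131  0.068]
rubber [ 0.564 -0.059  0.07 ]
chalk [ 0.566 -0.214  0.07 ]
jar [ 0.446 -0.217  0.072]
lantern [ 0.53  -0.404  0.145]
knob [ 0.525 -0.394  0.187]
mughandle [ 0.702 -0.201  0.04 ]
c1 [0.684 0.03  0.084]
c2 [0.378 0.05  0.084]
c3 [0.69  0.179 0.084]
c4 [0.387 0.192 0.084]
jar dia [-0.06103012]
[[-0.    -0.947 -0.322  0.083]
 [ 1.    -0.    -0.    -0.   ]
 [ 0.    -0.322  0.947 -0.141]
 [ 0.     0.     0.     1.   ]] 285.6941729025705 -0.04201211685322794
```

```bash
python3 -m creep '[[0,0,4,0,0,0],[0,0,4,0,0,0],[0,0,4,0,0,0],[3,-3,0,0,0,0],[4,-4,0,0,0,0],[4,-4,0,0,0,0],[4,-4,0,0,0,0],[4,-4,0,0,0,0]]'; python3 -m creep '[[3,-4,0,0,0,0],[3,-4,0,0,0,0],[2,-4,0,0,0,0],[0,-4,0,0,0,0],[0,-4,0,0,0,0],[0,-4,0,0,0,0],[0,-3,0,0,0,0],[0,0,0,0,0,0]]'
python3 - <<'E'
from h import *
o=status.get_obs();print(o['clock'],o['joint_pos'],R.from_quat(o['tool_rot']).as_matrix().round(2).tolist())
C=cam('wrist');im=camera('wrist');save('w1.png',im,1.25);np.save('w1.npy',im)
E
```

```text
clock: 0.9
eef_pos: [0.3901, 0.277, 0.351]
tool_rot: [0.223, 0.975, -0.0, -0.0]
ft_force: [0.8, 0.4, -1.0]
grip_width: 0.085
grasp_force: 0.0
clock: 1.7
eef_pos: [0.4689, 0.0055, 0.3509]
tool_rot: [0.226, 0.974, -0.001, -0.0]
ft_force: [-0.1, 0.5, -0.2]
grip_width: 0.0855
grasp_force: 0.0
1.7 [ 1.23018416e-02  1.60534681e-01  2.12150801e-01  1.62338728e+00
 -9.57078880e-04  4.68514675e-01] [[-0.9, 0.44, -0.0], [0.44, 0.9, -0.0], [0.0, -0.0, -1.0]]
```

View pics/w1.png

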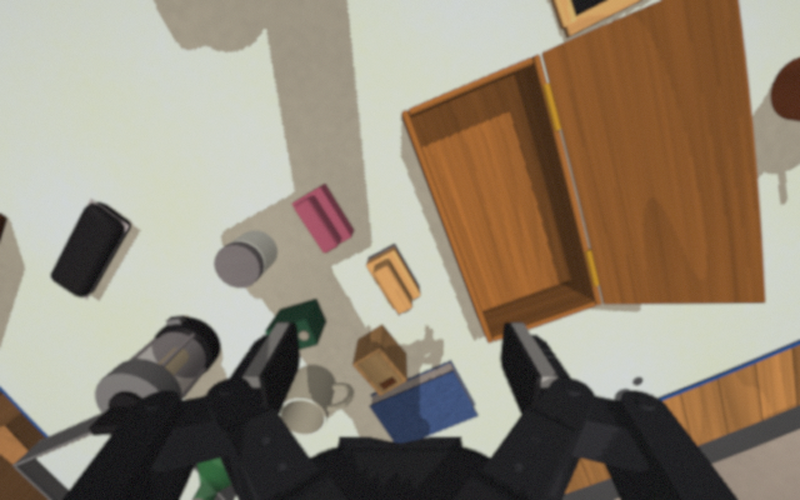

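The wrist view shows the whole chest. Its rim corners are about (403,113), (540,57), (598,303) and (488,341) in picture pixels. The rubber (393,280), tile case (380,358), jar (245,258) and chalk holder (297,325) are all visible.

```bash
python3 - <<'E'
from h import *
C=cam('wrist')
P=ray(C,np.array([(403,113),(540,57),(598,303),(488,341)])/1.25,.084);print(P.round(4))
n1,n2,f2,f1=P
print('len',np.linalg.norm(n1-f1),np.linalg.norm(n2-f2),'wid',np.linalg.norm(n1-n2),np.linalg.norm(f1-f2),'c',P.mean(0))
for a,b in[(f1,n1),(f2,n2)]:d=b-a;print('yaw y-axis',np.degrees(np.arctan2(d[1],d[0])))
# colour masks in wrist
im=np.load('w1.npy')
hsv=cv2.cvtColor(im,cv2.COLOR_RGB2HSV)
for n,(u,v) in dict(jar=(245,258),chalk=(297,325),rub=(393,280),tile=(380,358)).items(): print(n,hsv[int(v/1.25),int(u/1.25)])
print(ray(C,np.array([(237,268),(297,325),(397,282),(382,360)])/1.25,.07).round(3))
E
```

```text
[[0.378  0.0552 0.084 ]
 [0.3901 0.2071 0.084 ]
 [0.6919 0.1818 0.084 ]
 [0.6808 0.0335 0.084 ]]
len 0.3035986662774913 0.3028245380127743 wid 0.15230927385780899 0.1487508310947903 c [0.53522949 0.11939358 0.084     ]
yaw y-axis 175.890757494854
yaw y-axis 175.21825776443418
jar [  6  21 122]
chalk [ 72 107  55]
rub [ 16 137 211]
tile [ 18 124 134]
[[ 0.45  -0.216  0.07 ]
 [ 0.554 -0.189  0.07 ]
 [ 0.557 -0.04   0.07 ]
 [ 0.654 -0.111  0.07 ]]
```

```bash
python3 -m creep '[[0,-3,-1,0,0,7.2],[0,-3,-3,0,0,7.2],[0,-3,-3,0,0,7.1],[0,-3,-3,0,0,0],[0,0,0,0,0,0],[0,0,0,0,0,0]]'
python3 - <<'E'
from h import *
C=cam('wrist');im=camera('wrist');save('w2.png',im,1.25);np.save('w2.npy',im)
import pickle;pickle.dump(C,open('w2.pkl','wb'))
E
```

```text
clock: 2.35
eef_pos: [0.4689, -0.1106, 0.2506]
tool_rot: [0.038, 0.999, 0.001, -0.001]
ft_force: [0.0, -0.1, -0.2]
grip_width: 0.0856
grasp_force: 0.0
```

View pics/w2.png

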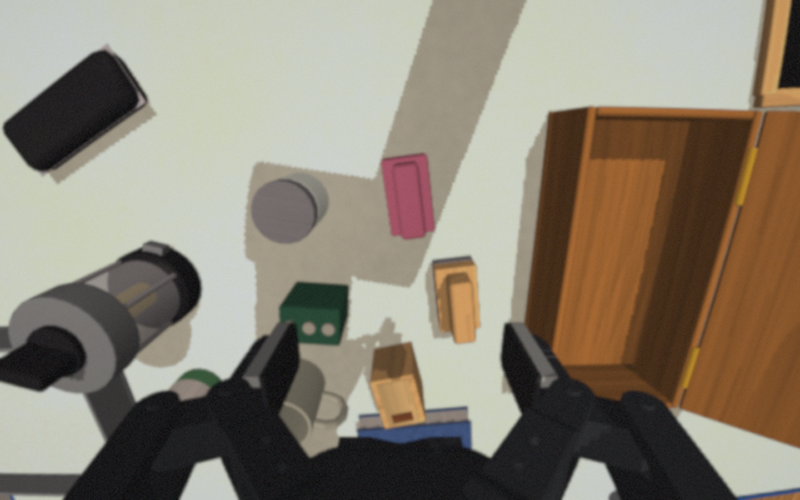

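This view shows the rubber rail top centred at about (460,308), the jar lid at (285,211), the chalk holder's top at about (315,327) and the tile case's top at about (400,400). The chest's near rim corners are at (549,113) and (760,112).

```bash
python3 - <<'E'
from h import *
import pickle
C=pickle.load(open('w2.pkl','rb'))
def P(l,z): return ray(C,np.array(l)/1.25,z)
r=P([(446,275),(467,272),(476,340),(455,343)],.07);print('rub',r.mean(0).round(4),np.linalg.norm(r[0]-r[3]).round(3),np.linalg.norm(r[0]-r[1]).round(3),np.degrees(np.arctan2(*(r[2]-r[1])[[1,0]])))
r=P([(377,378),(412,372),(425,424),(386,428)],.069);print('tile',r.mean(0).round(4),np.linalg.norm(r[0]-r[3]).round(3),np.linalg.norm(r[0]-r[1]).round(3),np.degrees(np.arctan2(*(r[2]-r[1])[[1,0]])))
r=P([(285,210),(252,210),(318,210)],.072);print('jar',r.round(4)[0],np.linalg.norm(r[1]-r[2]))
r=P([(282,311),(347,313),(342,343)],.068);print('chalk',r.round(4),np.linalg.norm(r[1]-r[2]).round(3),np.linalg.norm(r[0]-r[1]).round(3),np.degrees(np.arctan2(*(r[0]-r[1])[[1,0]])))
r=P([(309,328),(328,329)],.071);print('chalks',r.round(4))
r=P([(549,113),(760,112),(680,408)],.084);print('chest',r.round(4),np.linalg.norm(r[1]-r[0]),np.linalg.norm(r[1]-r[2]))
E
```

```text
rub [ 0.5586 -0.0552  0.07  ] 0.078 0.021 6.19312419577915
tile [ 0.6701 -0.1253  0.069 ] 0.071 0.039 8.04412679297263
jar [ 0.4448 -0.2138  0.072 ] 0.06080120837631308
chalk [[ 0.5486 -0.2369  0.068 ]
 [ 0.5557 -0.1709  0.068 ]
 [ 0.5904 -0.1806  0.068 ]] 0.036 0.066 -96.13200271755423
chalks [[ 0.5684 -0.2114  0.071 ]
 [ 0.571  -0.1921  0.071 ]]
chest [[0.3793 0.0183 0.084 ]
 [0.3878 0.2012 0.084 ]
 [0.6959 0.1858 0.084 ]] 0.1831218559120783 0.3084708005309001
```

```bash
python3 -m creep '[[3,2,-2,0,0,7],[3,2,-3,0,0,0],[3.1,1.5,-3,0,0,0],[0,0,-3,0,0,0],[0,0,-3,0,0,0],[0,0,0,0,0,0],[0,0,0,0,0,0]]' 0.45
python3 - <<'E'
from h import *
C=cam('wrist');im=camera('wrist');save('w3.png',im,1.25)
E
```

```text
clock: 3.1
eef_pos: [0.561, -0.0551, 0.1126]
tool_rot: [-0.024, 1.0, 0.0, 0.0]
ft_force: [-0.5, -0.1, 0.8]
grip_width: 0.0617
grasp_force: 0.0
```

View pics/w3.png

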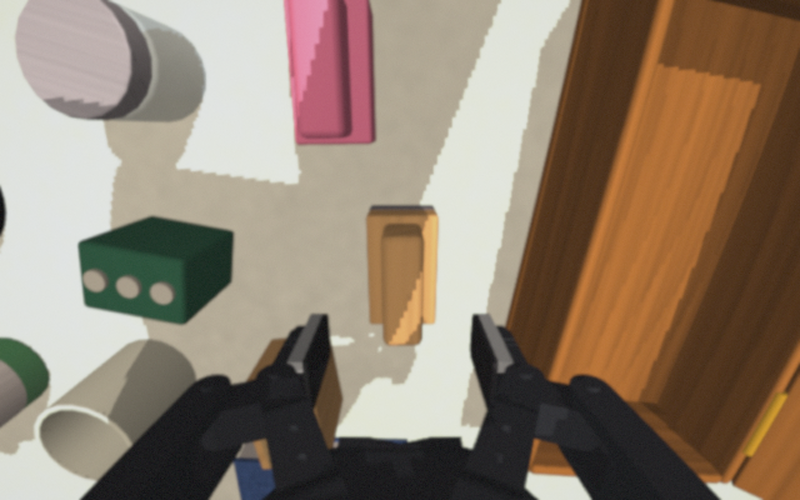

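The rail sits centred and parallel between the fingers, with its top from (402,227) to (402,343).

```bash
python3 - <<'E'
from h import *
C=cam('wrist')
print(ray(C,np.array([(402,227),(402,344),(385,343),(422,343)])/1.25,.07).round(4))
print(ray(C,np.array([(402,213),(368,322),(436,322)])/1.25,.036).round(4))
print(ray(C,np.array([(81,243),(233,233),(183,323)])/1.25,.068).round(4), ray(C,np.array([(95,281),(128,287),(162,293)])/1.25,.071).round(4))
E
python3 -m creep '[[0,0,-3,0,0,0],[0,0,-3,0,0,0],[0,0,-0.9,0,0,0],[0,0,0,0,0,0]]'
python3 -m creep '[[0,0,0,0,0,0],[0,0,0,0,0,0],[0,0,0,0,0,0],[0,0,0,0,0,0],[0,0,0,0,0,0]]' -1
```

```text
[[ 0.5271 -0.0561  0.07  ]
 [ 0.5995 -0.0525  0.07  ]
 [ 0.5993 -0.0628  0.07  ]
 [ 0.5982 -0.0406  0.07  ]]
[[ 0.527  -0.0559  0.036 ]
 [ 0.6052 -0.0757  0.036 ]
 [ 0.6029 -0.0285  0.036 ]]
[[ 0.5451 -0.2378  0.068 ]
 [ 0.5353 -0.1484  0.068 ]
 [ 0.5934 -0.1853  0.068 ]] [[ 0.567  -0.2321  0.071 ]
 [ 0.5697 -0.2126  0.071 ]
 [ 0.5724 -0.1927  0.071 ]]
clock: 3.55
eef_pos: [0.5604, -0.0563, 0.0429]
tool_rot: [-0.023, 1.0, 0.0, -0.0]
ft_force: [-0.0, -0.8, -0.1]
grip_width: 0.0618
grasp_force: 0.0
clock: 4.05
eef_pos: [0.5617, -0.0564, 0.0442]
tool_rot: [-0.023, 1.0, -0.0, 0.002]
ft_force: [-1.0, 0.8, 5.5]
grip_width: 0.0232
grasp_force: 59.3
```

```bash
python3 -m creep '[[0,0,3,0,0,0],[0,0,4,0,0,0],[0,0,4,0,0,0],[0,2,1,0,0,0],[0,3,0,0,0,-3.5],[0,3,0,0,0,-3.5],[0,4,0,0,0,0],[-0.6,3.5,0,0,0,0]]';python3 -m creep '[[0,1.6,0,0,0,0],[0,0,0,0,0,0],[0,0,0,0,0,0]]'
python3 - <<'E'
from h import *
C=cam('wrist');im=camera('wrist');save('w4.png',im,1.25);np.save('w4.npy',im)
E
```

```text
clock: 4.85
eef_pos: [0.5545, 0.1, 0.1624]
tool_rot: [0.038, 0.999, 0.0, 0.0]
ft_force: [0.6, 0.6, -1.2]
grip_width: 0.0229
grasp_force: 59.4
clock: 5.15
eef_pos: [0.5542, 0.1143, 0.1622]
tool_rot: [0.038, 0.999, -0.0, -0.0]
ft_force: [0.6, 0.2, -1.8]
grip_width: 0.023
grasp_force: 59.3
```

View pics/w4.png

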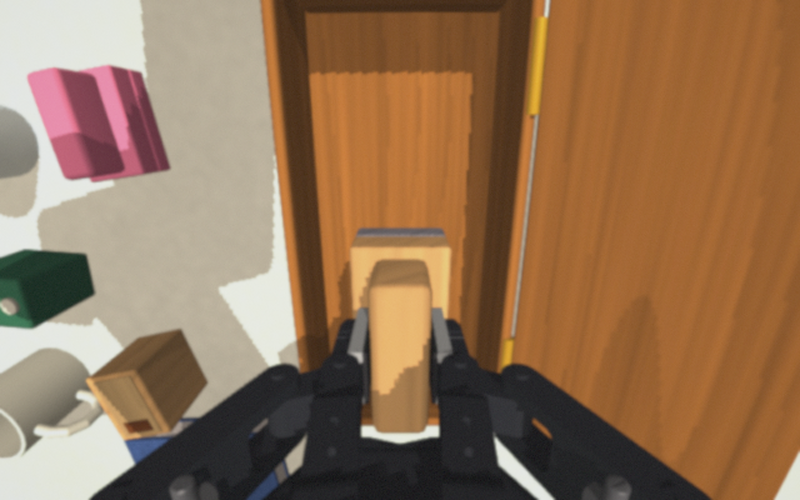

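The rubber is held over the chest. The near floor corners are at about (306,12) and (500,12), and the left outer rim runs (264,0) to (302,330).

```bash
python3 - <<'E'
from h import *
C=cam('wrist')
r=ray(C,np.array([(306,12),(500,12),(328,320)])/1.25,.008);print(r.round(4),np.linalg.norm(r[0]-r[1]))
r=ray(C,np.array([(264,5),(302,330)])/1.25,.084);print(r.round(4),np.degrees(np.arctan2(*(r[0]-r[1])[[1,0]])))
r=ray(C,np.array([(545,30),(516,320)])/1.25,.084);print(r.round(4),np.degrees(np.arctan2(*(r[0]-r[1])[[1,0]])))
E
```

```text
[[0.3825 0.0585 0.008 ]
 [0.3932 0.1987 0.008 ]
 [0.6327 0.0401 0.008 ]] 0.1406389037226569
[[0.3999 0.0522 0.084 ]
 [0.5978 0.0411 0.084 ]] 176.8057683905642
[[0.4236 0.2032 0.084 ]
 [0.6013 0.1914 0.084 ]] 176.18122235901103
```

```bash
python3 -m creep '[[0.2,0.2,-3,0,0,0],[0,0,-3,0,0,0],[0,0,-2.5,0,0,0],[0,0,-1.5,0,0,0],[0,0,-0.8,0,0,0],[0,0,0,0,0,0]]';python3 -m creep '[[0,0,0,0,0,0],[0,0,0,0,0,0],[0,0,2,0,0,0],[0,0,4,0,0,0],[0,0,4,0,0,0],[0,0,2,0,0,0],[0,0,0,0,0,0]]' 0.2
```

```text
clock: 5.8
eef_pos: [0.5561, 0.1154, 0.0538]
tool_rot: [0.039, 0.999, -0.0, -0.001]
ft_force: [0.1, 0.2, -1.0]
grip_width: 0.0229
grasp_force: 59.7
clock: 6.5
eef_pos: [0.5594, 0.1172, 0.1797]
tool_rot: [0.038, 0.999, 0.001, 0.005]
ft_force: [-1.1, -0.9, 0.2]
grip_width: 0.0512
grasp_force: 0.0
```

```bash
python3 -m creep '[[0,-4,1,0,0,0],[0,-5,0,0,0,-4.5],[0,-5,0,0,0,0],[0,-5,0,0,0,0],[0,-5,0,0,0,0],[1,-5,0,0,0,0],[0,-3,0,0,0,0],[0,0,-3,0,0,0]]' 1;python3 -m creep '[[0,-1,-3,0,0,0],[0,0,0,0,0,0],[0,0,0,0,0,0]]'
python3 - <<'E'
from h import *
C=cam('wrist');im=camera('wrist');save('w5.png',im,1.25);np.save('w5.npy',im)
import pickle;pickle.dump(C,open('w5.pkl','wb'))
E
```

```text
clock: 7.3
eef_pos: [0.5686, -0.2082, 0.1574]
tool_rot: [0.08, 0.997, -0.002, 0.004]
ft_force: [1.5, 0.5, -0.6]
grip_width: 0.0856
grasp_force: 0.0
clock: 7.6
eef_pos: [0.5653, -0.2121, 0.1236]
tool_rot: [0.077, 0.997, 0.0, -0.001]
ft_force: [-0.2, -0.2, 0.6]
grip_width: 0.0852
grasp_force: 0.0
```

View pics/w5.png

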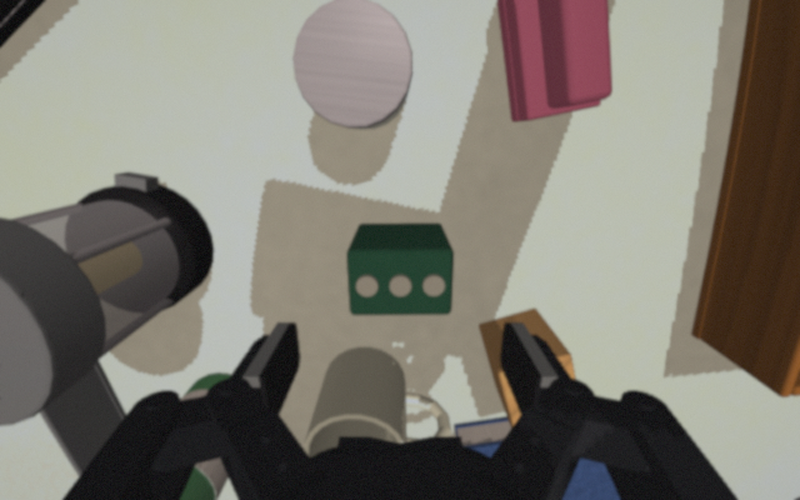

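The chalk holder is square between the fingers, its chalk ends centred at (400,286). The jar lid is at (353,62) and hasn't moved.

```bash
python3 - <<'E'
from h import *
import pickle
C=pickle.load(open('w5.pkl','rb'))
print(ray(C,np.array([(400,286)])/1.25,.071).round(4),ray(C,np.array([(400,253),(400,314)])/1.25,.068).round(4),ray(C,np.array([(353,63)])/1.25,.072).round(4))
print(status.get_obs()['eef_pos'])
E
```

```text
[[ 0.5687 -0.2126  0.071 ]] [[ 0.5493 -0.2095  0.068 ]
 [ 0.5887 -0.2157  0.068 ]] [[ 0.4475 -0.217   0.072 ]]
[ 0.56641272 -0.21216664  0.12505368]
```

```bash
python3 -m creep '[[0.3,0,-3,0,0,0],[0,0,-3,0,0,0],[0,0,-3,0,0,0],[0,0,-1.4,0,0,0],[0,0,0,0,0,0]]';python3 -m creep '[[0,0,0,0,0,0],[0,0,0,0,0,0],[0,0,0,0,0,0],[0,0,0,0,0,0]]' -1
python3 -m creep '[[0,0,3,0,0,0],[0,0,4,0,0,0],[0,0,4,0,0,0],[0,2,2,0,0,0],[0,4,0,0,0,4.5],[-1,4,0,0,0,0],[-1,4,0,0,0,0],[-1,4,0,0,0,0]]'
python3 -m creep '[[-1,4,0,0,0,0],[-1,4,0,0,0,0],[-1,4,0,0,0,0],[-1,3.4,0,0,0,0],[-1,0,0,0,0,0],[0,0,0,0,0,0],[0,0,0,0,0,0],[0,0,0,0,0,0]]'
```

```text
clock: 8.15
eef_pos: [0.5684, -0.2115, 0.0195]
tool_rot: [0.077, 0.997, 0.0, -0.001]
ft_force: [-0.4, -0.1, -0.1]
grip_width: 0.0854
grasp_force: 0.0
clock: 8.55
eef_pos: [0.5711, -0.213, 0.0228]
tool_rot: [0.077, 0.997, -0.001, 0.002]
ft_force: [0.5, 0.9, 6.4]
grip_width: 0.0636
grasp_force: 66.9
clock: 9.35
eef_pos: [0.5382, -0.0311, 0.1504]
tool_rot: [0.038, 0.999, 0.0, -0.0]
ft_force: [0.0, 0.6, -1.9]
grip_width: 0.0637
grasp_force: 66.6
clock: 10.15
eef_pos: [0.4897, 0.1205, 0.1505]
tool_rot: [0.039, 0.999, -0.0, 0.0]
ft_force: [0.1, 0.3, -2.4]
grip_width: 0.0627
grasp_force: 66.8
```

```bash
python3 -m creep '[[0,0,-3,0,0,0],[0,0,-3,0,0,0],[0,0,-3,0,0,0],[0,0,-1.6,0,0,0],[0,0,-1.2,0,0,0],[0,0,0,0,0,0]]';python3 -m creep '[[0,0,0,0,0,0],[0,0,0,0,0,0],[0,0,2,0,0,0],[0,0,4,0,0,0],[0,0,4,0,0,0],[0,0,2,0,0,0],[0,0,0,0,0,0]]' 0.95
```

```text
clock: 10.75
eef_pos: [0.4893, 0.1206, 0.0317]
tool_rot: [0.039, 0.999, -0.0, -0.0]
ft_force: [0.5, 1.0, -1.2]
grip_width: 0.0634
grasp_force: 67.0
clock: 11.45
eef_pos: [0.4923, 0.1223, 0.157]
tool_rot: [0.038, 0.999, 0.001, 0.005]
ft_force: [1.0, 0.6, 0.7]
grip_width: 0.0833
grasp_force: 0.0
```

```bash
python3 -m creep '[[2,-4,0,0,0,5],[3,-4,0,0,0,5],[3,-4,0,0,0,0],[3,-4,0,0,0,0],[3,-4,0,0,0,0],[2,-4,0,0,0,0],[1.6,-1,0,0,0,0],[0,0,-1,0,0,0]]' 0.55;python3 -m creep '[[0,0,-1,0,0,0],[0,0,0,0,0,0],[0,0,0,0,0,0]]'
python3 - <<'E'
from h import *
C=cam('wrist');im=camera('wrist');save('w6.png',im,1.25);np.save('w6.npy',im)
import pickle;pickle.dump(C,open('w6.pkl','wb'))
E
```

```text
clock: 12.25
eef_pos: [0.6671, -0.1313, 0.1417]
tool_rot: [-0.048, 0.999, -0.0, 0.001]
ft_force: [0.5, 1.1, -0.5]
grip_width: 0.0663
grasp_force: 0.0
clock: 12.55
eef_pos: [0.6638, -0.1269, 0.1315]
tool_rot: [-0.05, 0.999, 0.0, -0.001]
ft_force: [-1.0, -0.6, 0.4]
grip_width: 0.066
grasp_force: 0.0
```

View pics/w6.png

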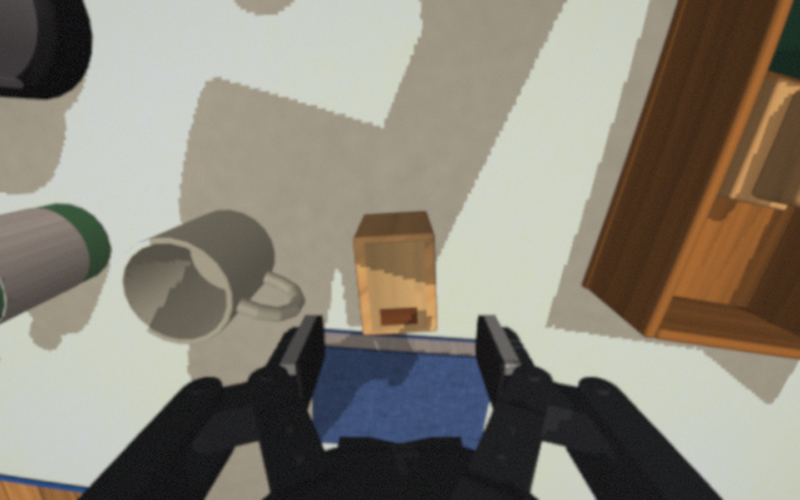

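The tile case's top has corners at about (355,243), (433,236), (437,330) and (365,334). The mug handle at (295,297) is clear of the left finger.

```bash
python3 - <<'E'
from h import *
import pickle
C=pickle.load(open('w6.pkl','rb'))
r=ray(C,np.array([(355,243),(433,236),(437,330),(365,334)])/1.25,.069)
print(r.round(4),r.mean(0).round(4),np.degrees(np.arctan2(*(r[3]-r[0]+r[2]-r[1])[[1,0]])))
h=ray(C,np.array([(303,295)])/1.25,.04);print('handle',h.round(3))
o=status.get_obs();print(o['eef_pos'])
E
```

```text
[[ 0.6464 -0.1556  0.069 ]
 [ 0.6374 -0.1098  0.069 ]
 [ 0.7003 -0.0989  0.069 ]
 [ 0.7079 -0.1454  0.069 ]] [ 0.673  -0.1274  0.069 ] 9.640539457396088
handle [[ 0.698 -0.193  0.04 ]]
[ 0.66444326 -0.12711326  0.13233099]
```

```bash
python3 -m creep '[[0.8,0,-3,0,0,4],[0,0,-3,0,0,0],[0,0,-3,0,0,0],[0,0,-2,0,0,0],[0,0,0,0,0,0]]';python3 -m creep '[[0,0,0,0,0,0],[0,0,0,0,0,0],[0,0,0,0,0,0],[0,0,0,0,0,0]]' -1
python3 -m creep '[[0,0,3,0,0,0],[0,0,4,0,0,0],[0,0,4,0,0,0],[0,2,2,0,0,0],[0,4,0,0,0,-7],[-1,4,0,0,0,-7],[-1,4,0,0,0,0],[-1,4,0,0,0,0]]'
python3 -m creep '[[0,4,0,0,0,0],[0,2,0,0,0,0],[0,0,0,0,0,0],[0,0,0,0,0,0],[0,0,0,0,0,0]]'
```

```text
clock: 13.1
eef_pos: [0.6702, -0.127, 0.0191]
tool_rot: [-0.085, 0.996, 0.001, -0.003]
ft_force: [-1.3, 0.4, -1.5]
grip_width: 0.0663
grasp_force: 0.0
clock: 13.5
eef_pos: [0.674, -0.1285, 0.0239]
tool_rot: [-0.084, 0.996, -0.0, 0.001]
ft_force: [-0.1, 0.4, 2.8]
grip_width: 0.0492
grasp_force: 62.9
clock: 14.3
eef_pos: [0.6426, 0.0529, 0.1528]
tool_rot: [0.038, 0.999, 0.0, 0.0]
ft_force: [0.4, -0.3, -2.7]
grip_width: 0.0496
grasp_force: 62.3
clock: 14.8
eef_pos: [0.6431, 0.1105, 0.1524]
tool_rot: [0.038, 0.999, -0.0, 0.0]
ft_force: [-0.1, -0.6, -2.1]
grip_width: 0.0496
grasp_force: 62.4
```

```bash
python3 -m creep '[[-0.25,0,-3,0,0,0],[0,0,-3,0,0,0],[0,0,-3,0,0,0],[0,0,-1.8,0,0,0],[0,0,-1.2,0,0,0],[0,0,0,0,0,0]]';python3 -m creep '[[0,0,0,0,0,0],[0,0,0,0,0,0],[0,0,2,0,0,0],[0,0,4,0,0,0],[0,0,4,0,0,0],[0,0,2,0,0,0],[0,0,0,0,0,0]]' 0.5
python3 -m creep '[[-2,-4,0,0,0,0],[-3,-5,0,0,0,0],[-3,-5,0,0,0,0],[-3,-5,0,0,0,0],[-3,-5,0,0,0,0],[-3,-5,0,0,0,0],[-2.5,-4,0,0,0,0],[0,0,0,0,0,0]]' 1;python3 -m creep '[[0,0,0,0,0,0],[0,0,0,0,0,0]]'
python3 - <<'E'
from h import *
C=cam('wrist');im=camera('wrist');t=camera('top')
a=cv2.resize(im,(640,400));b=cv2.resize(t[110:250,230:430],(640,448))
save('w7.png',np.vstack([a,b])[:,:],.7);np.save('w7.npy',im)
import pickle;pickle.dump(C,open('w7.pkl','wb'))
E
```

```text
clock: 15.4
eef_pos: [0.6406, 0.1101, 0.0325]
tool_rot: [0.039, 0.999, -0.0, -0.0]
ft_force: [-0.6, 1.0, -1.1]
grip_width: 0.0492
grasp_force: 62.5
clock: 16.1
eef_pos: [0.6438, 0.112, 0.1579]
tool_rot: [0.038, 0.999, 0.001, 0.005]
ft_force: [1.6, -0.3, 0.8]
grip_width: 0.0645
grasp_force: 0.0
clock: 16.9
eef_pos: [0.4633, -0.1868, 0.1515]
tool_rot: [0.042, 0.999, -0.0, -0.001]
ft_force: [0.4, 0.2, 0.7]
grip_width: 0.0854
grasp_force: 0.0
clock: 17.1
eef_pos: [0.4673, -0.1822, 0.1519]
tool_rot: [0.037, 0.999, 0.0, -0.0]
ft_force: [-0.2, -0.0, -0.4]
grip_width: 0.0854
grasp_force: 0.0
```

View pics/w7.png

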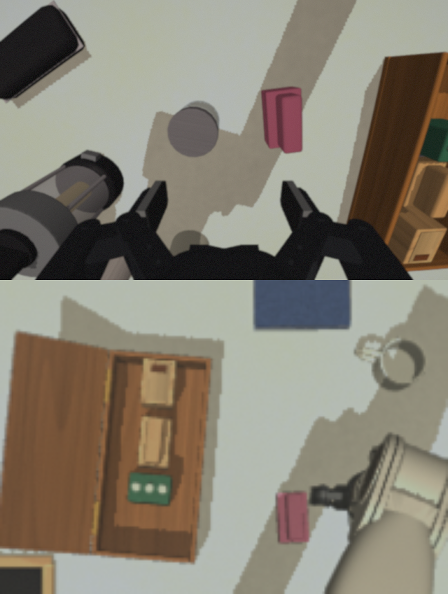

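The three things stand in a row in the chest (lower panel), and the jar lid is at about (193,132) in the upper panel. I'll refine the jar by fitting a circle.

```bash
python3 - <<'E'
from h import *
import pickle
C=pickle.load(open('w7.pkl','rb'));im=np.load('w7.npy')
g=cv2.GaussianBlur(cv2.cvtColor(im,cv2.COLOR_RGB2GRAY),(3,3),0)
c=cv2.HoughCircles(g,cv2.HOUGH_GRADIENT,1,50,param1=60,param2=15,minRadius=28,maxRadius=45)[0]
c=c[np.hypot(c[:,0]-276,c[:,1]-188)<25];print(c)
print(ray(C,c[0,:2],.072).round(4),ray(C,c[0,:2]+[c[0,2],0],.072).round(4),ray(C,(276,188.6),.072).round(4),status.get_obs()['eef_pos'])
E
```

```text
[[275.5 188.5  36.2]]
[[ 0.445  -0.2164  0.072 ]] [[ 0.4472 -0.1873  0.072 ]] [[ 0.4451 -0.216   0.072 ]] [ 0.46762391 -0.18160678  0.15201768]
```

```bash
python3 -m creep '[[-2.1,-3.4,0,0,0,0],[0,0,-2,0,0,0],[0,0,-4,0,0,0],[0,0,-4,0,0,0],[0,0,-2.9,0,0,0],[0,0,0,0,0,0],[0,0,0,0,0,0]]';python3 -m creep '[[0,0,0,0,0,0],[0,0,0,0,0,0],[0,0,0,0,0,0],[0,0,0,0,0,0]]' -1
python3 -m creep '[[0,0,3,0,0,0],[0,0,4,0,0,0],[0,0,4,0,0,0],[0,2,2,0,0,0],[0,4,0,0,0,0],[0,4,0,0,0,0],[0,4,0,0,0,0],[0,4,0,0,0,0]]'
python3 -m creep '[[-0.5,4,0,0,0,0],[-0.5,4,0,0,0,0],[-0.6,4,0,0,0,0],[0,4,0,0,0,0],[0,0,0,0,0,0],[0,0,0,0,0,0],[0,0,0,0,0,0]]'
```

```text
clock: 17.9
eef_pos: [0.4464, -0.2158, 0.0233]
tool_rot: [0.037, 0.999, 0.0, -0.001]
ft_force: [0.1, -0.2, 0.6]
grip_width: 0.0854
grasp_force: 0.0
clock: 18.3
eef_pos: [0.448, -0.2175, 0.0256]
tool_rot: [0.038, 0.999, -0.001, 0.002]
ft_force: [0.5, -0.9, 5.9]
grip_width: 0.0588
grasp_force: 64.7
clock: 19.1
eef_pos: [0.4455, -0.0355, 0.1537]
tool_rot: [0.038, 0.999, -0.0, 0.0]
ft_force: [0.5, 0.7, -2.5]
grip_width: 0.059
grasp_force: 65.6
clock: 19.8
eef_pos: [0.4296, 0.1225, 0.1533]
tool_rot: [0.038, 0.999, -0.0, -0.0]
ft_force: [-0.4, -0.1, -2.6]
grip_width: 0.0587
grasp_force: 65.9
```

```bash
python3 -m creep '[[-0.1,0.3,-3,0,0,0],[0,0,-3,0,0,0],[0,0,-3,0,0,0],[0,0,-1.7,0,0,0],[0,0,-1.2,0,0,0],[0,0,0,0,0,0]]';python3 -m creep '[[0,0,0,0,0,0],[0,0,0,0,0,0],[0,0,2,0,0,0],[0,0,4,0,0,0],[0,0,4,0,0,0],[0,0,4,0,0,0],[0,0,0,0,0,0],[0,0,0,0,0,0]]' 0.95
python3 - <<'E'
from h import *
im=camera('wrist');t=camera('top');s=camera('scene')
save('w8.png',np.hstack([cv2.resize(im,(544,340)),cv2.resize(s[120:260,275:415],(340,340))]),.9)
E
```

```text
clock: 20.4
eef_pos: [0.4285, 0.1244, 0.0335]
tool_rot: [0.039, 0.999, -0.0, -0.001]
ft_force: [0.0, -0.2, -2.1]
grip_width: 0.0591
grasp_force: 65.8
clock: 21.2
eef_pos: [0.43, 0.1263, 0.1759]
tool_rot: [0.038, 0.999, 0.001, 0.002]
ft_force: [-0.4, 0.3, -0.3]
grip_width: 0.0835
grasp_force: 0.0
```

View pics/w8.png

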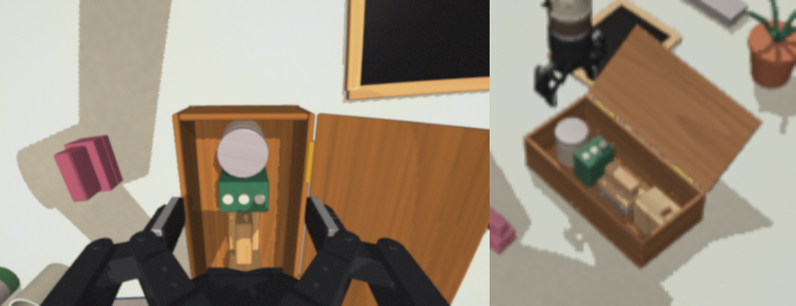

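All four stand in the chest: the jar at (243,152), the chalk holder at (243,190), then the rubber and the tile case. Next is the lid, pushed over from behind with shut fingers.

```bash
python3 -m creep '[[0,0,4,0,0,0],[0,0,4,0,0,0],[0,0,4,0,0,0],[1,3,1,0,0,0],[2,4,0,0,0,0],[2,4,0,0,0,0],[2,4,0,0,0,0],[2,4,0,0,0,0]]' -1
python3 -m creep '[[2,4,0,0,0,0],[0,2.5,0,0,0,0],[0,0,-3,0,0,0],[0,0,-4,0,0,0],[0,0,-4,0,0,0],[0,0,-4,0,0,0],[0,0,0,0,0,0],[0,0,0,0,0,0]]'
```

```text
clock: 22.15
eef_pos: [0.5191, 0.3175, 0.3022]
tool_rot: [0.038, 0.999, -0.001, -0.001]
ft_force: [1.0, 0.1, -0.8]
grip_width: 0.0
grasp_force: 0.0
clock: 22.95
eef_pos: [0.5381, 0.3806, 0.1528]
tool_rot: [0.038, 0.999, -0.001, -0.002]
ft_force: [-0.3, 0.2, 0.5]
grip_width: 0.0001
grasp_force: 0.0
```

```bash
python3 -m creep '[[0,-2,0,0,0,0],[0,-2,0,0,0,0],[0,-2,1.5,0,0,0],[0,-2,1.5,0,0,0],[0,-2,1.2,0,0,0],[0,-2,1,0,0,0]]'
python3 -m creep '[[0,-2,0.5,0,0,0],[0,-2,0,0,0,0],[0,-2,0,0,0,0],[0,-2,0,0,0,0],[0,-2,0,0,0,0],[0,-1,0,0,0,0]]'
python3 -m creep '[[0,0,0,0,0,0],[0,0,0,0,0,0],[0,0,0,0,0,0],[0,0,0,0,0,0],[0,0,0,0,0,0],[0,0,0,0,0,0],[0,0,0,0,0,0],[0,0,0,0,0,0]]'
python3 - <<'E'
from h import *
t=camera('top');s=camera('scene')
save('l1.png',np.hstack([cv2.resize(t[110:250,200:480],(560,280)),cv2.resize(s[120:260,275:415],(280,280))]),.9)
E
```

```text
clock: 23.55
eef_pos: [0.5402, 0.2608, 0.21]
tool_rot: [0.038, 0.999, 0.001, 0.002]
ft_force: [-0.7, 0.4, 0.5]
grip_width: -0.0001
grasp_force: 0.5
clock: 24.15
eef_pos: [0.5389, 0.1485, 0.2119]
tool_rot: [0.039, 0.999, -0.001, -0.0]
ft_force: [0.8, 0.6, 0.3]
grip_width: 0.0
grasp_force: 0.0
clock: 24.95
eef_pos: [0.5389, 0.1514, 0.2113]
tool_rot: [0.038, 0.999, -0.0, -0.0]
ft_force: [0.2, -0.9, 0.6]
grip_width: -0.0
grasp_force: 0.0
```

View pics/l1.png

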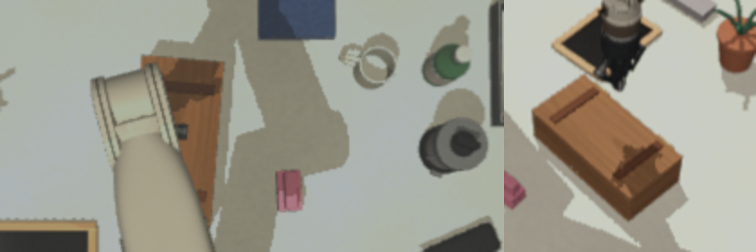

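The lid lies flat on the chest, flush all round, and the mug and pink block haven't moved. Now the knob.

```bash
python3 -m creep '[[0,0,4,0,0,0],[0,-3,4,0,0,0],[0,-5,0,0,0,0],[0,-5,0,0,0,0],[0,-5,0,0,0,0],[0,-5,0,0,0,0],[0,-5,0,0,0,0],[-1,-5,0,0,0,0]]' 0
python3 -m creep '[[-1,-5,0,0,0,0],[-1,-5,0,0,0,0],[-1,-5,0,0,0,0],[-1,-5,0,0,0,0],[0,-3,0,0,0,0],[0,0,0,0,0,0],[0,0,0,0,0,0],[0,0,0,0,0,0]]'
python3 - <<'E'
from h import *
import pickle
C=cam('wrist');im=camera('wrist');np.save('k.npy',im);pickle.dump(C,open('k.pkl','wb'))
print(proj(C,[[.53,-.404,.145],[.53,-.404,.187]]))
t=camera('top');Ct=cam('top')
g=cv2.resize(cv2.cvtColor(t,cv2.COLOR_RGB2GRAY)[150:230,420:490],None,fx=4,fy=4,interpolation=cv2.INTER_CUBIC)
c=cv2.HoughCircles(g,cv2.HOUGH_GRADIENT,1,100,param1=80,param2=12,minRadius=50,maxRadius=66);print(c)
if c is not None:print(ray(Ct,c[0][:,:2]/4+[420,150],.145))
save('k1.png',im,1.25)
print(status.get_obs()['eef_pos'])
E
```

```text
clock: 25.85
eef_pos: [0.5294, -0.18, 0.2911]
tool_rot: [0.038, 0.999, -0.0, 0.0]
ft_force: [0.3, -0.3, -1.3]
grip_width: 0.0425
grasp_force: 0.0
clock: 26.65
eef_pos: [0.4902, -0.4028, 0.2914]
tool_rot: [0.037, 0.999, 0.0, -0.0]
ft_force: [-0.1, 0.6, -0.1]
grip_width: 0.0425
grasp_force: 0.0
[[321.48620281 224.10167683]
 [321.7608724  241.43523324]]
[[[103.5 171.5  53.8]
  [258.5 190.5  52.7]]]
[[ 0.52064751 -0.36801997  0.145     ]
 [ 0.50664121 -0.49517676  0.145     ]]
[ 0.49044557 -0.40247686  0.29184222]
```

View pics/k1.png

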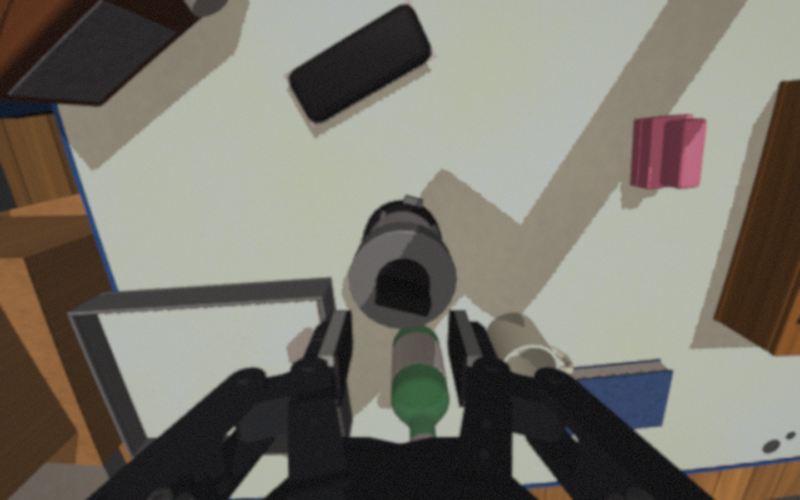

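The lantern's top disc is centred at (402,275). The knob's bar runs nearly across the picture, with its bottom edge about (376,306) to (430,316). I'll get its angle from the pixel values.

```bash
python3 - <<'E'
from h import *
import pickle
C=pickle.load(open('k.pkl','rb'));im=np.load('k.npy')
print(ray(C,(321.6,220),.145))
g=cv2.cvtColor(im,cv2.COLOR_RGB2GRAY)
for v in range(202,260,1): print(v,' '.join('%2d'%min(99,x) for x in g[v,296:348:2]))
E
```

```text
[[ 0.52518653 -0.40352551  0.145     ]]
202 99 99 99 99 99 99 99 99 99 99 99 99 99 85 72 70 68 71 70 71 73 71 70 70 71 66
203 99 99 99 99 99 99 99 99 99 99 99 99 96 81 70 70 72 71 70 71 69 68 70 71 71 70
204 99 99 99 99 99 99 99 99 99 99 99 99 89 73 69 70 70 70 69 71 71 71 70 73 71 69
205 99 99 99 99 99 99 99 99 99 99 99 97 81 70 63 69 70 70 69 70 71 69 72 71 71 69
206 99 99 99 99 99 99 99 99 99 98 93 83 67 58 54 57 65 69 70 70 72 71 71 69 68 70
207 99 99 99 99 99 99 99 99 99 87 70 56 43 38 36 41 52 60 66 68 68 72 69 71 73 72
208 99 99 99 99 99 99 99 95 83 64 44 29 27 24 26 17 34 47 57 65 70 71 69 71 69 72
209 99 99 99 99 99 99 97 81 59 39 21 22 23 19 18 19 19 30 40 58 69 71 70 72 71 70
210 99 99 99 99 99 99 91 55 38 25 16 23 17 23 21 20 21 25 21 46 64 68 69 70 71 72
211 99 99 99 99 99 98 74 39 25 23 22 16 20 18 22 22 23 21 19 27 52 65 71 71 70 70
212 99 99 99 99 99 86 52 32 29 22 20 22 23 19 18 16 20 16 19 22 35 58 67 72 69 71
213 99 99 99 99 95 71 37 30 21 19 21 15 21 26 20 17 25 20 22 24 25 47 65 70 71 71
214 99 99 99 99 82 49 28 26 25 24 22 22 21 21 22 17 23 21 17 21 19 30 61 69 
[... 2995 characters left out ...]
71 71 71 70 64 63 55 47 42 33 29 24 46 66 69
252 70 71 69 71 71 72 70 68 72 72 71 69 71 70 72 69 68 68 61 56 46 42 32 56 68 70
253 77 71 71 69 70 72 70 72 71 72 73 72 71 71 70 70 70 71 70 66 61 57 51 63 68 70
254 93 74 70 71 72 70 71 69 70 72 68 72 71 72 68 70 72 73 68 70 68 68 65 67 71 76
255 99 88 74 73 72 69 67 67 69 73 70 71 70 71 69 72 72 70 67 66 72 70 70 69 75 90
256 99 99 83 73 72 70 71 70 69 69 70 70 72 72 70 69 73 69 69 68 71 69 71 74 88 99
257 99 99 99 80 73 71 69 70 72 70 72 71 70 71 71 68 71 69 69 70 72 70 72 85 99 99
258 99 99 99 99 81 74 72 71 70 70 69 70 69 71 70 70 69 69 70 70 71 70 84 99 99 99
259 99 99 99 99 99 88 78 72 70 69 71 69 71 71 70 70 69 71 68 70 69 71 96 99 99 99
```

```bash
python3 - <<'E'
from h import *
import pickle
C=pickle.load(open('k.pkl','rb'))
r=ray(C,[(301,242.5),(343,252.5)],.187);d=r[1]-r[0];L=np.linalg.norm(d);d/=L
n=np.array([-d[1],d[0],0]);print(r.round(4),L,'yaw',np.degrees(np.arctan2(d[1],d[0])),'c',r.mean(0)+.007*n,r.mean(0)-.007*n)
o=status.get_obs();print(o['joint_pos'].__getitem__(0),o['joint_pos'][5],R.from_quat(o['tool_rot']).as_matrix()[:,1])
E
```

```text
[[ 0.5296 -0.4239  0.187 ]
 [ 0.5434 -0.3844  0.187 ]] 0.04182258048863151 yaw 70.79917734556147 c [ 0.52991547 -0.4018055   0.187     ] [ 0.54313668 -0.40640983  0.187     ]
-0.6872892159994406 -0.6137563837203435 [ 7.34665611e-02  9.97297678e-01 -7.09250197e-05]
```

```bash
python3 -m creep '[[0,0,0,0,0,-8],[0,0,0,0,0,-8],[0,0,0,0,0,-8],[0,0,0,0,0,-8],[0,0,0,0,0,-8],[0,0,0,0,0,-8],[0,0,0,0,0,-8],[0,0,0,0,0,-8]]';python3 -m creep '[[0,0,0,0,0,-8],[0,0,0,0,0,-8],[0,0,0,0,0,-8],[0,0,0,0,0,-8],[0,0,0,0,0,-8],[3.9,0,0,0,0,-1],[0,0,0,0,0,0],[0,0,0,0,0,0]]'
python3 - <<'E'
from h import *
C=cam('wrist');im=camera('wrist');np.save('k2.npy',im)
y=R.from_quat(status.get_obs()['tool_rot']).as_matrix()[:,1];print('tool y yaw',np.degrees(np.arctan2(y[1],y[0])))
c=proj(C,[[.529,-.403,.187]])[0];print(c)
g=cv2.cvtColor(im,cv2.COLOR_RGB2GRAY);u,v=c.astype(int)
for b in range(v-56,v+50,4): print(b,' '.join('%2d'%min(99,x) for x in g[b,u-48:u+50:4]))
E
```

```text
clock: 27.55
eef_pos: [0.4905, -0.4025, 0.2919]
tool_rot: [0.563, 0.826, 0.0, 0.0]
ft_force: [-0.5, 0.2, 0.3]
grip_width: 0.0431
grasp_force: 0.0
clock: 28.35
eef_pos: [0.5299, -0.4024, 0.2907]
tool_rot: [0.815, 0.58, -0.0, -0.0]
ft_force: [-0.9, -0.0, -0.1]
grip_width: 0.043
grasp_force: 0.0
tool y yaw -19.21046362402378
[319.19092338 202.63284533]
146 99 99 99 99 99 99 93 54 49 59 71 72 74 74 73 75 67 57 50 46 99 99 99 99 99
150 99 99 99 99 99 99 40 60 72 71 72 72 75 73 71 70 75 71 71 55 89 99 99 99 99
154 99 99 99 99 99 99 65 73 74 73 74 75 73 72 75 74 72 72 74 73 67 99 99 99 99
158 99 99 99 99 78 72 72 74 73 73 71 71 73 72 71 71 74 73 72 73 72 69 99 99 99
162 99 99 99 99 68 70 74 71 74 73 72 72 69 71 72 73 74 75 72 73 73 72 80 99 99
166 99 99 99 99 72 70 75 71 72 73 72 72 69 69 69 74 72 74 73 74 72 72 72 99 99
170 99 99 99 74 72 72 73 71 73 73 57 30 20 18 19 31 60 71 73 72 72 74 73 74 99
174 99 99 99 73 73 71 72 73 71 44 25 26 19 21 18 23 23 50 70 73 74 75 72 74 99
178 99 99 99 74 72 70 74 72 48 21 20 22 16 18 15 20 16 25 63 73 71 74 73 75 99
182 99 99 86 97 86 73 70 70 27 17 24 
[... 684 characters left out ...]
99 99 99 99 99 99 99 99 99 82 29 31 27 87 99 99 99 99 99 99 99 99 99
222 99 99 99 99 99 99 99 99 99 99 99 99 49 44 48 99 99 99 99 99 99 99 99 99 99
226 99 99 99 99 99 99 99 99 99 99 99 99 99 99 99 99 99 99 99 99 99 99 99 99 99
230 99 99 99 99 99 99 99 99 99 99 99 99 99 99 99 99 99 99 99 99 99 99 99 99 99
234 99 99 99 99 99 99 99 99 99 99 99 99 99 99 99 99 99 99 99 99 99 99 99 99 99
238 99 99 99 99 99 99 99 99 99 99 99 99 99 99 99 99 99 99 99 99 99 99 99 99 99
242 99 99 99 99 99 99 99 99 99 99 99 99 99 99 99 99 99 99 99 99 99 99 99 99 99
246 99 99 99 99 99 99 99 99 99 99 99 99 99 99 99 99 99 99 99 99 99 99 99 99 99
250 66 61 38 99 99 99 99 99 99 99 99 99 99 99 99 99 99 99 99 99 99 99 99 45 67
```

```bash
python3 -m creep '[[0.2,-0.1,-3,0,0,0],[0,0,-4,0,0,0],[0,0,-3,0,0,0],[0,0,-2,0,0,0],[0,0,-1.1,0,0,0],[0,0,0,0,0,0],[0,0,0,0,0,0]]';python3 -m creep '[[0,0,0,0,0,0],[0,0,0,0,0,0],[0,0,0,0,0,0],[0,0,0,0,0,0],[0,0,0,0,0,0]]' -1
python3 - <<'E'
from h import *
o=status.get_obs();y=R.from_quat(o['tool_rot']).as_matrix()[:,1];print(np.degrees(np.arctan2(y[1],y[0])),o['ft_torque'],o['ft_force'])
E
```

```text
clock: 29.1
eef_pos: [0.5313, -0.4053, 0.1621]
tool_rot: [0.816, 0.578, 0.0, 0.001]
ft_force: [0.8, -0.4, 0.0]
grip_width: 0.0428
grasp_force: 0.0
clock: 29.6
eef_pos: [0.532, -0.4056, 0.1623]
tool_rot: [0.816, 0.578, 0.001, 0.002]
ft_force: [1.2, -0.6, 6.4]
grip_width: 0.0129
grasp_force: 60.4
-19.321499474341316 [ 0.03171044 -0.04937508 -0.0396265 ] [ 1.17993086 -0.60636367  6.37050462]
```

```bash
cat > q.py <<'E'
from h import *
o=status.get_obs();y=R.from_quat(o['tool_rot']).as_matrix()[:,1];print('YAW',np.degrees(np.arctan2(y[1],y[0])).round(1),'T',np.round(o['ft_torque'],2),'j6',o['joint_pos'][5].round(2),o['tau'][5].round(2))
E
python3 -m creep '[[0,0,0,0,0,5],[0,0,0,0,0,5],[0,0,0,0,0,5],[0,0,0,0,0,5]]'; python3 q.py;python3 -m creep '[[0,0,0,0,0,5],[0,0,0,0,0,5]]'; python3 q.py
```

```text
clock: 30.0
eef_pos: [0.5326, -0.4057, 0.1623]
tool_rot: [0.702, 0.713, 0.001, 0.003]
ft_force: [3.4, -1.0, 4.8]
grip_width: 0.0126
grasp_force: 60.3
YAW 0.9 T [-0.12 -0.49 -0.05] j6 0.9 0.72
clock: 30.2
eef_pos: [0.533, -0.4057, 0.1623]
tool_rot: [0.637, 0.771, 0.001, 0.003]
ft_force: [3.4, -0.3, 4.7]
grip_width: 0.0127
grasp_force: 60.3
YAW 10.9 T [-0.04 -0.66 -0.09] j6 0.73 0.7
```

```bash
for i in 1; do python3 -m creep '[[0,0,0,0,0,5],[0,0,0,0,0,5],[0,0,0,0,0,5]]'|grep force; python3 q.py;python3 -m creep '[[0,0,0,0,0,5],[0,0,0,0,0,5],[0,0,0,0,0,5]]'|grep force; python3 q.py;python3 -m creep '[[0,0,0,0,0,5],[0,0,0,0,0,5],[0,0,0,0,0,5]]'|grep force; python3 q.py; done
```

```text
ft_force: [5.6, 0.5, 5.2]
grasp_force: 60.3
YAW 25.9 T [ 0.   -0.96 -0.04] j6 0.47 0.7
ft_force: [5.7, 1.1, 3.5]
grasp_force: 60.2
YAW 40.9 T [ 0.12 -1.14 -0.14] j6 0.21 0.69
ft_force: [6.5, 1.0, 3.7]
grasp_force: 60.2
YAW 56.0 T [ 0.26 -1.24 -0.03] j6 -0.06 0.7
```

```bash
python3 -m creep '[[0.1,0,0,0,0,5],[0.1,0,0,0,0,5],[0,0,0,0,0,5]]'|grep force; python3 q.py;python3 -m creep '[[0,0,0,0,0,5],[0,0,0,0,0,5],[0,0,0,0,0,5]]'|grep force; python3 q.py
```

```text
ft_force: [2.4, 2.5, 6.5]
grasp_force: 60.6
YAW 70.9 T [ 0.54 -0.39 -0.21] j6 -0.32 0.69
ft_force: [6.1, 4.7, 6.7]
grasp_force: 192.9
YAW 85.3 T [ 1.04 -1.18 -5.  ] j6 -0.57 -4.28
```

```bash
python3 -m creep '[[0,0,0,0,0,5],[0,0,0,0,0,5],[0,0,0,0,0,5]]'|grep force; python3 q.py;python3 -m creep '[[0,0,0,0,0,5],[0,0,0,0,0,5]]'|grep force; python3 q.py
```

```text
ft_force: [8.2, 10.2, 7.7]
grasp_force: 403.4
YAW 99.1 T [  2.03  -1.6  -12.19] j6 -0.81 -11.47
ft_force: [10.0, 12.5, 8.1]
grasp_force: 582.2
YAW 108.2 T [  2.78  -2.11 -17.99] j6 -0.97 -17.33
```

The stop was reached at about yaw 71, which is 90° from the start, and I ran past it. Backing off to it now.

```bash
python3 -m creep '[[0,0,0,0,0,-6],[0,0,0,0,0,-6],[0,0,0,0,0,-6],[0,0,0,0,0,-6],[0,0,0,0,0,-6],[0,0,0,0,0,-6],[0,0,0,0,0,0]]'; python3 q.py
```

```text
clock: 32.9
eef_pos: [0.5348, -0.4044, 0.1623]
tool_rot: [0.136, 0.991, 0.001, 0.002]
ft_force: [3.8, 4.0, 5.1]
grip_width: 0.013
grasp_force: 76.8
YAW 74.4 T [ 0.75 -0.59 -1.68] j6 -0.38 -1.34
```

```bash
python3 -m creep '[[0,0,0,0,0,-3.7],[0,0,0,0,0,0],[0,0,0,0,0,0]]'|grep rot; python3 q.py
python3 -m creep '[[0,0,0,0,0,-7.5],[0,0,0,0,0,-7.5],[0,0,0,0,0,-7.5],[0,0,0,0,0,-7.5],[0,0,0,0,0,-7.5],[0,0,0,0,0,-7.5],[0,0,0,0,0,-7.5],[0,0,0,0,0,-7.5]]'|grep force;python3 q.py
```

```text
tool_rot: [0.165, 0.986, 0.0, 0.002]
YAW 71.0 T [ 0.52 -0.41 -0.03] j6 -0.32 -0.04
ft_force: [-1.7, -0.8, 7.1]
grasp_force: 60.6
YAW 10.6 T [-0.13  0.45  0.15] j6 0.73 -1.05
```

```bash
python3 -m creep '[[0,0,0,0,0,-7.5],[0,0,0,0,0,-7.5],[0,0,0,0,0,-7.5],[0,0,0,0,0,-7.5],[0,0,0,0,0,-7.5],[0,0,0,0,0,-7.5],[0,0,0,0,0,-7.5],[0,0,0,0,0,-7.5]]'|grep force;python3 q.py; python3 -m creep '[[0,0,0,0,0,0],[0,0,0,0,0,0],[0,0,0,0,0,0]]'; python3 q.py
```

```text
ft_force: [-5.7, 1.8, 10.1]
grasp_force: 61.1
YAW -49.4 T [0.41 1.46 0.13] j6 1.78 -1.04
clock: 35.1
eef_pos: [0.5311, -0.405, 0.1622]
tool_rot: [0.937, 0.35, -0.001, -0.0]
ft_force: [-5.8, 2.0, 9.2]
grip_width: 0.013
grasp_force: 61.0
YAW -49.1 T [ 0.4   1.39 -0.01] j6 1.78 0.01
```

Torque is about zero in the detent. Now I'll let go, rise straight up, and check the bar's angle and the chest.

```bash
python3 -m creep '[[0,0,0,0,0,0],[0,0,0,0,0,0],[0,0,0,0,0,0],[0,0,2,0,0,0],[0,0,4,0,0,0],[0,0,4,0,0,0],[0,0,3,0,0,0],[0,0,0,0,0,0]]' 0;python3 -m creep '[[0,0,0,0,0,0],[0,0,0,0,0,0]]'
python3 - <<'E'
from h import *
C=cam('wrist');im=camera('wrist')
c=proj(C,[[.53,-.404,.187]])[0];print(c)
g=cv2.cvtColor(im,cv2.COLOR_RGB2GRAY);u,v=c.astype(int)
for b in range(v-24,v+34,3): print(b,' '.join('%2d'%min(99,x) for x in g[b,u-40:u+42:3]))
# lid: compare top image with starting one where the chest interior/lid was
t=camera('top');Ct=cam('top');p=np.load('top.npy')
for q in [(.45,-.06,0),(.67,.30,.14),(.45,.30,.14)]:
    a=proj(Ct,[q])[0].astype(int);print(q,p[a[1],a[0]],t[a[1],a[0]])
S=cam('scene');s=camera('scene');m=cv2.cvtColor(s,cv2.COLOR_RGB2HSV)
mask=((m[...,0]<16)&(m[...,1]>90)).astype(np.uint8)
x=np.array([.0732,.9973,0]);o=np.array([.5355,.1178,0]);y=np.array([-.9973,.0732,0])
P=[o+a*x+b*y+[0,0,.089] for a,b in[(-.078,-.156),(-.078,.156),(.078,.156),(.078,-.156)]];print('expected lid corners',proj(S,P).round(0))
n,l,st,_=cv2.connectedComponentsWithStats(mask);k=l[tuple(proj(S,[o+[0,0,.089]])[0].astype(int)[::-1])];print(st[k])
E
```

```text
clock: 35.9
eef_pos: [0.5347, -0.406, 0.2961]
tool_rot: [0.937, 0.35, 0.003, 0.004]
ft_force: [0.9, -1.0, 0.3]
grip_width: 0.0424
grasp_force: 0.0
clock: 36.1
eef_pos: [0.5326, -0.4045, 0.2884]
tool_rot: [0.937, 0.35, -0.001, -0.001]
ft_force: [-0.8, 0.2, -0.4]
grip_width: 0.0427
grasp_force: 0.0
[317.72429964 204.14585848]
180 74 72 73 73 75 71 75 56 19 20 23 29 19 25 22 21 24 21 18 26 24 44 72 74 72 71 74 74
183 73 73 72 72 73 74 73 36 23 21 20 24 20 26 20 17 24 23 21 20 28 31 70 73 74 74 75 72
186 72 73 73 72 72 74 68 27 25 22 21 23 16 24 17 22 21 23 25 24 29 19 62 76 73 75 86 95
189 74 72 72 74 74 74 67 27 25 27 22 22 26 19 22 21 22 22 25 22 26 23 62 78 99 99 99 99
192 73 73 73 75 69 74 67 26 24 17 14 26 21 14 23 23 23 17 24 24 26 16 61 80 99 99 99 99
195 79 72 69 74 75 72 72 33 18 27 24 23 21 21 20 20 25 18 26 19 25 26 68 96 99 99 99 99
198 99 73 72 73 77 84 91 71 26 26 26 25 21 17 20 20 21 22 24 17 24 37 71 93 99 99 99 99
201 99 75 82 99 99 99 99 99 48 26 36 34 23 18 20 22 22 17 20 23 26 63 91 99 99 99 99 99
204 99 83 92 99 99 99 99 99 93 40 35 32 21 23 21 24 18 23 20 22 73 99 
[... 520 characters left out ...]
9 99 99 99 99 99 99 99 99
225 99 99 99 99 99 99 99 99 99 99 99 99 99 99 99 99 99 99 99 99 99 99 99 99 99 99 99 99
228 99 99 99 99 99 99 99 99 99 99 99 99 99 99 99 99 99 99 99 99 99 99 99 99 99 99 99 99
231 99 99 99 99 99 99 99 99 99 99 99 99 99 99 99 99 99 99 99 99 99 99 99 99 99 99 99 99
234 99 99 99 99 99 99 99 99 99 99 99 99 99 99 99 99 99 99 99 99 99 99 99 99 99 99 99 99
237 99 99 99 99 99 99 99 99 99 99 99 99 99 99 99 99 99 99 99 99 99 99 99 99 99 99 99 99
(0.45, -0.06, 0) [141 138 119] [176 182 175]
(0.67, 0.3, 0.14) [119  85  60] [176 183 174]
(0.45, 0.3, 0.14) [90 67 49] [176 183 178]
expected lid corners [[345. 231.]
 [290. 181.]
 [319. 161.]
 [374. 207.]]
[ 291  162   83   80 3522]
```

```bash
python3 -c "
from workcell import ticket;print(ticket.job_done())"
```

```text
the job is handed in; nothing more can be done
None
```

The job is handed in: the jar, chalk holder, rubber and tile case (no tin was out) stand in the chest with its lid shut, and the knob was turned to its anticlockwise stop, then four clicks clockwise; I overran the stop by some 37° of wrist turn (about 18 N m) before backing off, the later checks agreed with the fourth click, and I got no verdict back.

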